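# Reset a bench meter and set its range by counting clicks

### The job

Of the two bench meters, take the one with the orange selector knob: turn the knob anticlockwise all the way back to its off stop, pause there for a moment, then turn it clockwise exactly three clicks and let go. Leave the blue knob of the other meter as it is.

Things in the scene. Friction and masses are not known exactly. Their poses are not given: they have to be found in the camera images.
- range_dial (a joint): Orange knob's angle, rad: 0 at its anticlockwise stop (off, red dot), growing clockwise seen from above to 2.513 at the other stop. Clicks every 0.419 (24 degrees), at the red and six white dots; three clicks = 1.257, pointer square to the display, pointing at it. Starts at the first or second click. Clicking over takes about 0.06 N m; released between clicks it snaps to the nearer.
- range_grip (a point): Point on the orange knob's vertical axis, in its bar grip, 76 mm above the bench. x (level): the way its white pointer line points; z up; turns with the knob. The bar is 46 mm long (x), 14 mm wide (y), from 20 mm below this point to 10 mm above it, on a grey round skirt 48 mm across, 8 mm thick. Nothing taller than the knobs stands within 100 mm.
- cond_meter: The meter with the orange knob: fixed cream box with a dark top panel, 160 mm long (x), 110 mm wide (y), 48 mm high; origin under its centre, z up. The knob's axis is at x = -34 mm, y = 0; display and orange stripe on the +x half. At three clicks the knob's pointer points along +x.
- other_tip (a point): Tip of the pointer of the blue knob on the other meter (same shape, blue knob and stripe): 22 mm from that knob's axis along the pointer (x), on top of the bar, 86 mm above the bench. Not to be turned.
Things that resemble listed ones, but are neither listed nor needed, are in the scene too. What is shaped like the cond_meter but yellow is not meant.

How it is judged:
By the outcome, as a careful person would: the job done as asked, in the order asked, and still so for the second after the job is handed in, with the robot touching nothing.
It also fails if it takes over 35 s, if anything falls off the work surface, if the arm or the gripper's body presses on something with over 40 N, if the wrist force passes 120 N, or if a joint passes its speed limit or range.

### The arm

A 6-joint arm with a two-finger parallel gripper is mounted at the origin on the work surface. World frame = base frame: x ahead of the robot, y to its left, z up, the work surface at z = 0. Lengths are in m, angles in rad, forces in N, time in s.
With the tool pointing down it reaches from about 0.275 to 0.75 m from the base axis. Payload 10.2 kg.
Tool frame: the origin (TCP) lies at the very end of the fingers, on their centre line; the grasp point (between the pads) lies 19 mm behind it (arm.grip_point_offset is the z of the grasp point in the tool frame, in m); z points along the fingers, y is the direction in which the jaws open and shut (so a half turn about z gives the same grasp; the last joint's range is limited). The gripper opens to 88 mm and grips with 3 to 60 N. Pads are 18 mm wide; open, the fingers measure 123 mm over their backs; the gripper's body (75 mm by 187 mm) begins 45 mm behind the grasp point.
Start: joints at [1.049, 0.313, 1.498, -0, 1.331, -0.223], TCP at [0.155, 0.502, 0.239] pointing down, gripper open.
Joint ranges: [-2.94, 2.94], [-0.97, 2.17], [0.19, 2.56], [-1.23, 4.37], [0.02, 3.11], [-2.88, 2.88]. Speed limits (rad/s): [2.39, 2.39, 3.01, 3.14, 3.14, 3.14].

### API

Orientations are given as a unit quaternion [x, y, z, w].
In Python, from plant import arm, eyes gives the robot as it stands. The module is installed in compiled form; this text tells all that it offers.
- The arm moves only by the tool jog_arm, never from a script. Its argument "targets" is one flat list of numbers, 6 for each row, row after row: the shift along the tool's x, y, z in mm, then the turn, a rotation vector about the tool's x, y, z in rad. A call has 1 to 5 rows; each row shifts and turns the commanded pose from where the row before left it, along the tool's axes as they then stand; what a row does not reach is not made up. A row lasts 1/12 s, in which the tool goes at most 41.7 mm and 7.16 degrees, less where a joint would pass 70% of its speed; a pose out of reach is approached as far as the arm can. A call with a gripper value outside its range is refused whole. "fingers" is the finger opening in mm, from 0 to 88.1, set as the call begins (left out, the last holds). The fingers move at their own pace and stop on an object; the grip force is fixed at half the most. Time passes only in rows, so rows that do not move let the fingers close. It gives the time, the measured TCP pose, the force and the opening at its end, in the units of the state.
- arm.sense(): the state, without advancing time (a new reading comes with each control period).
- eyes.capture(name): name is "scene" or "top" or "wrist"; returns (picture, depth): 420x560x3 uint8, blue, green, red; 420x560 float32, m along the optical axis (not along the pixel's ray), 0 where there is no reading.
- eyes.camera_params(name): a dict with "intrinsics" (3x3 intrinsics, pixels), "world_from_camera" (4x4, takes a point from camera to world coordinates). Camera axes: x right, y down, z forward; pixel columns grow to the right and rows downward; lengths in m; the calibration is good to about 2 mm. The wrist camera is an equidistant fisheye: a pixel r from the principal point sees the ray r / f radians off the axis. A picture is of the moment at which its call begins: read the wrist's pose just before it. camera_params takes no time and is no camera call; for the wrist camera it gives the pose at the moment of the call.
- arm.finish_job(): hands the job in, once; it reports no verdict.
The state is a dict: "t": time; "joints": joint angles; "joint_velocities": joint speeds; "joint_torque": joint torques, N m; "tool_pos": TCP position; "orientation": TCP orientation; "force": force on the tool from outside, world axes, zero at the start; "ft_torque": the same for the moment, N m; "opening": finger opening in m.
Only numpy, scipy, OpenCV 4.12 (cv2) and the standard library are available. Lean on these libraries where they do the work, as an engineer would, in place of code of your own. Each camera call takes 0.05 s, during which the arm holds its last target.

## Working session

There is one attempt and no reset: what is moved stays moved. The work goes in short steps, Python scripts to look and compute and a tool call to move; the robot and the scene stay as the last step left them, time stands still between calls to the robot, and variables do not carry over. Pictures are saved under pics/ and viewed, and the job is handed in when it is done.

Besides the shell and the picture viewer there is one more tool, called after "Call:" as name(argument=value, ...), one argument or row to a line, values as JSON. jog_arm: Moves the arm, as the interface text tells. Its arguments: {"type":"object","properties":{"targets":{"type":"array"},"fingers":{"type":"number"}},"required":["targets"]}

```bash
mkdir -p pics; python3 - <<'E'
from plant import arm, eyes
import cv2,numpy as np
for n in ("top","scene"):
    p,d=eyes.capture(n); cv2.imwrite(f"pics/{n}0.png",p); np.save(f"{n}0.npy",d)
    c=eyes.camera_params(n); print(n,c)
print(arm.sense(), arm.grip_point_offset)
E
```

```text
top {'intrinsics': array([[517.71485363,   0.        , 282.56836948],
       [  0.        , 517.71485363, 209.37842096],
       [  0.        ,   0.        ,   1.        ]]), 'world_from_camera': array([[-0.02490856, -0.99529828,  0.09359964,  0.42395101],
       [-0.99945987,  0.02680117,  0.01901776, -0.06142721],
       [-0.02143692, -0.09307538, -0.99542827,  1.15272687],
       [ 0.        ,  0.        ,  0.        ,  1.        ]])}
scene {'intrinsics': array([[412.82059561,   0.        , 274.68485475],
       [  0.        , 412.82059561, 205.8966619 ],
       [  0.        ,   0.        ,   1.        ]]), 'world_from_camera': array([[-0.36267562,  0.78656203, -0.49978652,  0.93305213],
       [ 0.93185545,  0.30000302, -0.20406766,  0.12443419],
       [-0.0105744 , -0.53973916, -0.84176589,  0.83181133],
       [ 0.        ,  0.        ,  0.        ,  1.        ]])}
{'t': 0.1, 'joints': array([ 1.04860149e+00,  3.13374118e-01,  1.49831718e+00, -1.25445576e-06,
        1.33100123e+00, -2.23418652e-01]), 'joint_velocities': array([ 0.00152136, -0.00111067, -0.00152953, -0.0002635 ,  0.00102659,
       -0.00066134]), 'joint_torque': array([ 2.41305039e-03, -4.02804673e+01, -2.52645171e+01,  6.95323851e-02,
        3.42216098e-02, -8.71004636e-05]), 'tool_pos': array([0.15445   , 0.50155133, 0.23824503]), 'orientation': array([ 1.48832900e-01,  9.88862207e-01, -5.12385351e-04, -1.99737564e-04]), 'force': array([ 0.84378624,  0.27130965, -0.13265299]), 'ft_torque': array([ 0.04231416, -0.02582077,  0.03734891]), 'opening': 0.08803695507892823} -0.0187
```

View pics/top0.png

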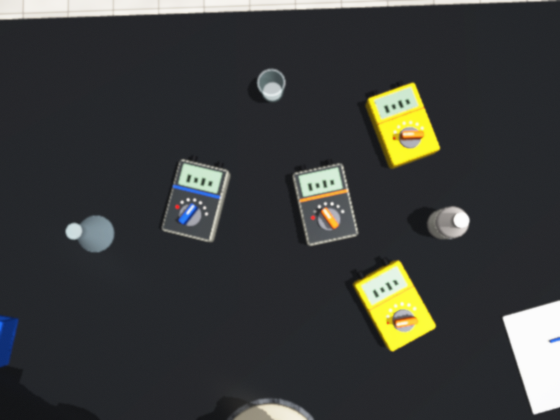

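View pics/scene0.png

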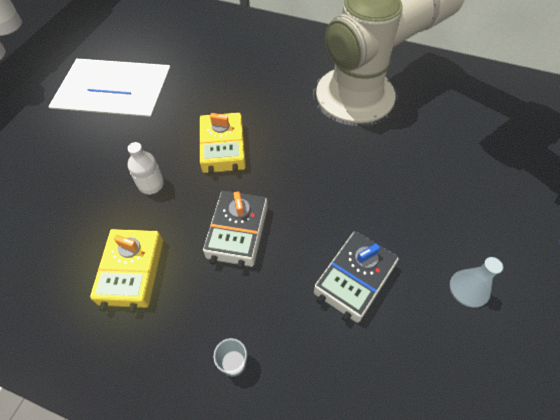

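In the top view there are four meters. Two have orange knobs on yellow boxes, at (409,137) and (403,321), and are not meant. One has a blue knob, at (189,213). The last has an orange knob on a cream box with a dark panel, at (330,217), and that one fits. I'll confirm it in an enlarged crop.

```bash
python3 - <<'E'
import cv2
p=cv2.imread("pics/top0.png")
cv2.imwrite("pics/crop0.png",cv2.resize(p[155:255,280:370],None,fx=6,fy=6,interpolation=cv2.INTER_CUBIC))
E
```

```text
(no output)
```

View pics/crop0.png

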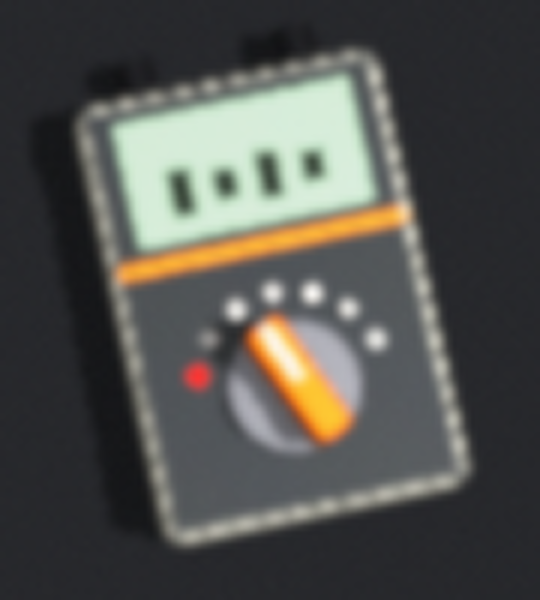

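The crop shows a cream box with a dark panel, an orange stripe and an orange knob. The bar runs from about (265,325) to (335,440), with the pointer up-left near the third dot. The box corners are near (80,105), (375,52), (468,478) and (172,545).

```bash
cat > h.py <<'E'
import numpy as np
from plant import arm,eyes
def back(c,uv,z):
    K=c["intrinsics"];T=c["world_from_camera"]
    r=T[:3,:3]@np.linalg.inv(K)@np.array([uv[0],uv[1],1.]);o=T[:3,3]
    return o+r*(z-o[2])/r[2]
E
python3 - <<'E'
from h import *
import cv2
c=eyes.camera_params("top")
f=lambda x,y:((x+.5)/6-.5+280,(y+.5)/6-.5+155)
C=[back(c,f(*q),.048) for q in [(80,105),(375,52),(468,478),(172,545)]]
for q in C: print(q.round(4))
m=np.mean(C,0); xd=(C[0]+C[1]-C[2]-C[3]);yaw=np.arctan2(xd[1],xd[0]); yd=C[0]+C[3]-C[1]-C[2]
print("centre",m,"yaw",np.degrees(yaw),"yaw from y",np.degrees(np.arctan2(yd[1],yd[0]))-90,np.linalg.norm(xd)/2,np.linalg.norm(yd)/2)
print("knob from box",m+np.array([np.cos(yaw),np.sin(yaw),0])*-.034)
a=back(c,f(265,328),.086);b=back(c,f(335,435),.086)
print("bar",a,b,(a+b)/2,np.degrees(np.arctan2(*(a-b)[1::-1])),np.linalg.norm(a-b))
# depth-based bar points
d=np.load("top0.npy");p=cv2.imread("pics/top0.png")
K=c["intrinsics"];T=c["world_from_camera"]
v,u=np.mgrid[0:420,0:560]
P=np.stack([(u-K[0,2])/K[0,0]*d,(v-K[1,2])/K[1,1]*d,d],-1)@T[:3,:3].T+T[:3,3]
roi=(u>310)&(u<350)&(v>195)&(v<240)
s=P[roi&(P[...,2]>.078)&(d>0)]
print(len(s),s.mean(0),s[:,2].min(),s[:,2].max())
w,V=np.linalg.eigh(np.cov(s[:,:2].T));print(np.degrees(np.arctan2(V[1,1],V[0,1])),np.sqrt(w)*12**.5)
s=arm.sense();from scipy.spatial.transform import Rotation as R
print(R.from_quat(s["orientation"]).as_matrix().round(4))
E
```

```text
[ 0.608  -0.0647  0.048 ]
[ 0.6242 -0.1711  0.048 ]
[ 0.4704 -0.1986  0.048 ]
[ 0.4494 -0.093   0.048 ]
centre [ 0.53800659 -0.13184535  0.048     ] yaw 10.128812314717532 yaw from y 9.968961799900782 0.15870934321485625 0.10762609058646386
knob from box [ 0.50453649 -0.13782465  0.048     ]
bar [ 0.52223005 -0.12614151  0.086     ] [ 0.48472673 -0.14892538  0.086     ] [ 0.50347839 -0.13753344  0.086     ] 31.27934855177066 0.04388170268825321
152 [ 0.50403299 -0.13690071  0.08566936] 0.07923484599715303 0.091277390261985
-146.5336247179123 [0.0141846  0.04541776]
[[-9.557e-01  2.944e-01 -5.000e-04]
 [ 2.944e-01  9.557e-01 -1.000e-03]
 [ 2.000e-04 -1.100e-03 -1.000e+00]]
```

The box yaw is about 10° and the bar about 33°, so the knob is at the second click. Its axis is at about (0.504, -0.137). I'll move above it first and rotate afterwards.

Call:
jog_arm(
  targets=[-26, -25.4, 4, 0, 0, 0, -26, -25.4, 4, 0, 0, 0, -26, -25.4, 4, 0, 0, 0, -26, -25.4, 4, 0, 0, 0, -26, -25.4, 4, 0, 0, 0],
  fingers=60,
)

```text
t: 0.52
tool_pos: [0.2416, 0.3405, 0.2183]
orientation: [0.149, 0.989, -0.0, -0.0]
force: [1.0, 0.3, -0.3]
opening: 0.0601
```

Call:
jog_arm(
  targets=[-26, -25.4, 4, 0, 0, 0, -26, -25.4, 4, 0, 0, 0, -26, -25.4, 4, 0, 0, 0, -26, -25.4, 4, 0, 0, 0, -26, -25.4, 4, 0, 0, 0],
)

```text
t: 0.93
tool_pos: [0.3286, 0.1808, 0.1985]
orientation: [0.149, 0.989, 0.0, 0.0]
force: [0.7, 0.5, -0.5]
opening: 0.0602
```

Call:
jog_arm(
  targets=[-26, -25.4, 4, 0, 0, 0, -26, -25.4, 4, 0, 0, 0, -26, -25.4, 4, 0, 0, 0, -26, -25.4, 4, 0, 0, 0, -26, -25.4, 4, 0, 0, 0],
)

```text
t: 1.35
tool_pos: [0.4155, 0.021, 0.1784]
orientation: [0.149, 0.989, 0.0, -0.0]
force: [0.6, 1.0, -0.6]
opening: 0.0601
```

Call:
jog_arm(
  targets=[-26, -25.4, 4, 0, 0, 0, -26, -25.4, 4, 0, 0, 0, -26, -25.4, 4, 0, 0, 0, -26, -25.4, 4, 0, 0, 0, -26, -25.4, 4, 0, 0, 0],
)

```text
t: 1.77
tool_pos: [0.5024, -0.1386, 0.1582]
orientation: [0.149, 0.989, 0.0, -0.0]
force: [1.3, -0.0, 0.4]
opening: 0.0601
```

Call:
jog_arm(
  targets=[0, 0, 0, 0, 0, 0.12, 0, 0, 0, 0, 0, 0.12, 0, 0, 0, 0, 0, 0.12, 0, 0, 0, 0, 0, 0.12, 0, 0, 0, 0, 0, 0.12],
)

```text
t: 2.18
tool_pos: [0.5018, -0.1368, 0.1583]
orientation: [0.437, 0.899, 0.0, -0.0]
force: [-0.0, -0.1, 0.3]
opening: 0.0597
```

Call:
jog_arm(
  targets=[0, 0, 0, 0, 0, 0.12, 0, 0, 0, 0, 0, 0.12, 0, 0, 0, 0, 0, 0.12, 0, 0, 0, 0, 0, 0.12, 0, 0, 0, 0, 0, 0.12],
)

```text
t: 2.6
tool_pos: [0.5018, -0.1367, 0.1584]
orientation: [0.683, 0.73, -0.0, -0.0]
force: [0.7, 0.3, -0.1]
opening: 0.0603
```

Call:
jog_arm(
  targets=[0, 0, 0, 0, 0, 0.12, 0, 0, 0, 0, 0, 0.12, 0, 0, 0, 0, 0, 0.12, 0, 0, 0, 0, 0, 0.12, 0, 0, 0, 0, 0, 0.12],
)

```text
t: 3.02
tool_pos: [0.5018, -0.1367, 0.1584]
orientation: [0.869, 0.496, -0.0, -0.0]
force: [-0.1, -0.1, 0.8]
opening: 0.0597
```

Call:
jog_arm(
  targets=[0, 0, 0, 0, 0, 0.12, 0, 0, 0, 0, 0, 0.12, 0, 0, 0, 0, 0, 0.12, 0, 0, 0, 0, 0, 0.1, 0, 0, 0, 0, 0, 0],
)

```text
t: 3.43
tool_pos: [0.5018, -0.1368, 0.1585]
orientation: [0.958, 0.286, -0.0, -0.0]
force: [-0.0, -0.4, -0.4]
opening: 0.0599
```

Now the wrist camera, to check alignment.

```bash
python3 - <<'E'
from h import *
import cv2
from scipy.spatial.transform import Rotation as R
s=arm.sense();print(s["tool_pos"],R.from_quat(s["orientation"]).as_matrix().round(4),s["joints"])
c=eyes.camera_params("wrist");print(c)
p,d=eyes.capture("wrist");cv2.imwrite("pics/w1.png",p);np.save("w1.npy",d);np.savez("w1c.npz",**c)
E
```

```text
[ 0.50182596 -0.13675322  0.1584563 ] [[ 8.369e-01  5.474e-01 -6.000e-04]
 [ 5.474e-01 -8.369e-01  3.000e-04]
 [-3.000e-04 -6.000e-04 -1.000e+00]] [-4.91555608e-01  3.80174885e-01  1.62461496e+00 -3.57629033e-06
  1.13745351e+00  4.99980938e-01]
{'intrinsics': array([[325.1922621 ,   0.        , 280.32280005],
       [  0.        , 325.1922621 , 205.15207492],
       [  0.        ,   0.        ,   1.        ]]), 'world_from_camera': array([[ 5.47847664e-01, -7.98356412e-01, -2.49979953e-01,
         5.66454885e-01],
       [-8.36577610e-01, -5.23144606e-01, -1.62657998e-01,
        -9.52776081e-02],
       [-9.16608571e-04,  2.98239435e-01, -9.54490649e-01,
         3.04376662e-01],
       [ 0.00000000e+00,  0.00000000e+00,  0.00000000e+00,
         1.00000000e+00]])}
```

View pics/w1.png

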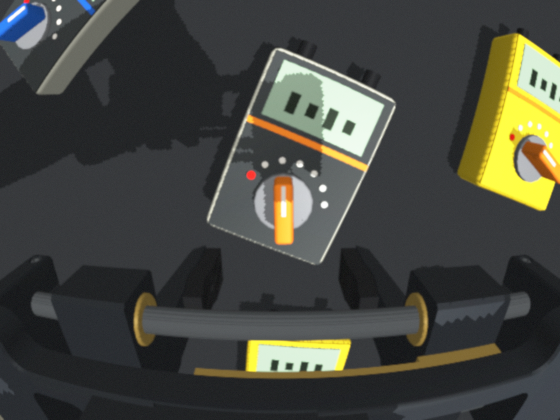

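```bash
python3 - <<'E'
import cv2
p=cv2.imread("pics/w1.png")
cv2.imwrite("pics/w1c.png",cv2.resize(p[155:255,235:335],None,fx=6,fy=6,interpolation=cv2.INTER_CUBIC))
E
```

```text
(no output)
```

View pics/w1c.png

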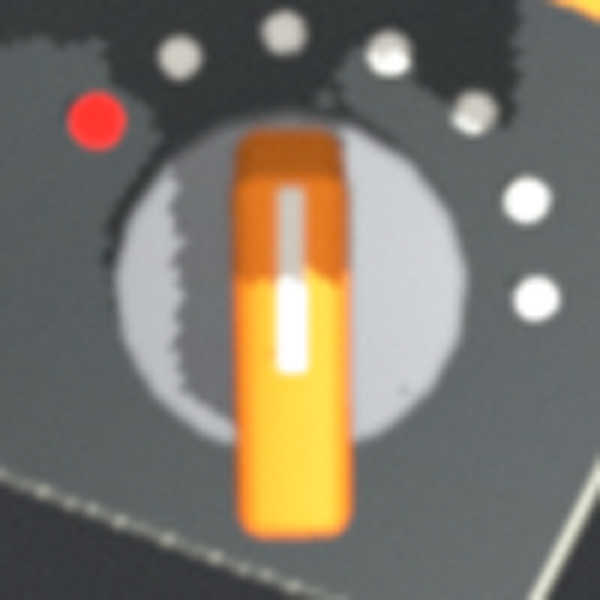

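The pointer is at the third dot, which is click 2. The bar top runs from (293,178) to (294,535) in the crop. The dots are at (98,121), (180,57), (284,33), (389,53), (473,113), (527,200) and (536,298).

```bash
cat >> h.py <<'E'
def fish(c,uv,z):
    K=c["intrinsics"];T=c["world_from_camera"]
    dx,dy=uv[0]-K[0,2],uv[1]-K[1,2];r=np.hypot(dx,dy);th=r/K[0,0]
    v=np.array([dx/r*np.sin(th),dy/r*np.sin(th),np.cos(th)]);v=T[:3,:3]@v;o=T[:3,3]
    return o+v*(z-o[2])/v[2]
E
python3 - <<'E'
from h import *
from scipy.optimize import least_squares
c=dict(np.load("w1c.npz"))
f=lambda x,y:((x+.5)/6-.5+235,(y+.5)/6-.5+155)
a=fish(c,f(293,178),.086);b=fish(c,f(294,535),.086)
print(a,b,(a+b)/2,np.linalg.norm(a-b),np.degrees(np.arctan2(*(a-b)[1::-1])))
D=np.array([fish(c,f(*q),.0485)[:2] for q in [(98,121),(180,57),(284,33),(389,53),(473,113),(527,200),(536,298)]])
def res(p): 
    th=p[3]+np.radians(72-24*np.arange(7)); return (D-p[:2]-p[2]*np.c_[np.cos(th),np.sin(th)]).ravel()
s=least_squares(res,[.5,-.137,.03,.2],x_scale=[.01,.01,.01,.1]);print(s.x,np.degrees(s.x[3]),abs(s.fun).max())
E
```

```text
[ 0.52308599 -0.1259934   0.086     ] [ 0.48573501 -0.15076089  0.086     ] [ 0.5044105  -0.13837714  0.086     ] 0.044816560171673916 33.54841741619076
[ 0.50350111 -0.1387416   0.03405707  0.18522555] 10.612642530108445 0.00019565066086806027
```

Call:
jog_arm(
  targets=[1, 2.4, 10, 0, 0, 0.008, 0, 0, 18, 0, 0, 0, 0, 0, 18, 0, 0, 0, 0, 0, 18, 0, 0, 0, 0, 0, 10, 0, 0, 0],
  fingers=45,
)

```text
t: 3.9
tool_pos: [0.5033, -0.1379, 0.0822]
orientation: [0.959, 0.284, -0.001, -0.001]
force: [-0.2, 0.4, -0.2]
opening: 0.0445
```

Call:
jog_arm(
  targets=[0, 0, 7, 0, 0, 0, 0, 0, 7, 0, 0, 0, 0, 0, 6, 0, 0, 0, 0, 0, 0, 0, 0, 0],
)

```text
t: 4.23
tool_pos: [0.5039, -0.1382, 0.064]
orientation: [0.959, 0.284, -0.0, -0.0]
force: [-0.8, 0.7, -0.0]
opening: 0.045
```

Call:
jog_arm(
  targets=[0, 0, 0, 0, 0, 0, 0, 0, 0, 0, 0, 0, 0, 0, 0, 0, 0, 0, 0, 0, 0, 0, 0, 0, 0, 0, 0, 0, 0, 0],
  fingers=10,
)

```text
t: 4.65
tool_pos: [0.5041, -0.1381, 0.065]
orientation: [0.959, 0.283, -0.0, -0.0]
force: [-5.5, 13.8, 9.2]
opening: 0.0138
```

Call:
jog_arm(
  targets=[0, -0.5, 0, 0, 0, 0, 0, 0, 0, 0, 0, 0],
)

```text
t: 4.82
tool_pos: [0.504, -0.1379, 0.0651]
orientation: [0.959, 0.284, 0.0, 0.0]
force: [-0.5, 1.2, 3.1]
opening: 0.0137
```

Call:
jog_arm(
  targets=[0, 0, 0, 0, 0, -0.08, 0, 0, 0, 0, 0, -0.08, 0, 0, 0, 0, 0, -0.08, 0, 0, 0, 0, 0, -0.08, 0, 0, 0, 0, 0, -0.08],
)

```text
t: 5.23
tool_pos: [0.5039, -0.1378, 0.065]
orientation: [0.883, 0.47, 0.0, 0.0]
force: [-1.5, 1.5, 4.5]
opening: 0.014
```

```bash
cat > st.py <<'E'
from h import *
from scipy.spatial.transform import Rotation as R
s=arm.sense();M=R.from_quat(s["orientation"]).as_matrix()
print("t",s["t"],"pos",s["tool_pos"].round(4),"yaw_x",np.degrees(np.arctan2(M[1,0],M[0,0])).round(2),"F_tool",(M.T@s["force"]).round(1),"T",s["ft_torque"].round(3),"op",s["opening"],"j6",s["joints"][5].round(3))
E
python3 st.py
```

```text
t 5.2333 pos [ 0.5039 -0.1378  0.065 ] yaw_x 56.08 F_tool [ 0.4 -2.  -4.5] T [0.125 0.274 0.006] op 0.01395689130939383 j6 0.1
```

Call:
jog_arm(
  targets=[0, 0, 0, 0, 0, -0.08, 0, 0, 0, 0, 0, -0.08, 0, 0, 0, 0, 0, -0.08, 0, 0, 0, 0, 0, -0.08, 0, 0, 0, 0, 0, -0.08],
)

```text
t: 5.65
tool_pos: [0.5039, -0.1378, 0.065]
orientation: [0.772, 0.636, 0.0, 0.0]
force: [-1.5, 1.9, 3.7]
opening: 0.0138
```

Call:
jog_arm(
  targets=[0, 0, 0, 0, 0, -0.03, 0, 0, 0, 0, 0, -0.02, 0, 0, 0, 0, 0, 0],
)

```text
t: 5.9
tool_pos: [0.5039, -0.1378, 0.065]
orientation: [0.757, 0.654, 0.0, 0.0]
force: [-2.7, 1.4, 5.1]
opening: 0.0138
```

```bash
python3 st.py
```

```text
t 5.9 pos [ 0.5039 -0.1378  0.065 ] yaw_x 81.66 F_tool [ 1.  -2.9 -5.1] T [ 0.222  0.355 -0.02 ] op 0.013771631320745305 j6 -0.346
```

Call:
jog_arm(
  targets=[0, 0, 0, 0, 0, -0.02, 0, 0, 0, 0, 0, -0.02, 0, 0, 0, 0, 0, 0],
)

```text
t: 6.15
tool_pos: [0.5039, -0.1378, 0.065]
orientation: [0.744, 0.668, 0.0, -0.0]
force: [-2.1, 1.7, 6.0]
opening: 0.0137
```

```bash
python3 st.py
```

```text
t 6.15 pos [ 0.5039 -0.1378  0.065 ] yaw_x 83.85 F_tool [ 1.5 -2.2 -6. ] T [ 0.199  0.373 -0.549] op 0.013676398187270218 j6 -0.385
```

The stop is confirmed: torque rose to −0.55 N·m. I'll ease off slightly, pause, and look.

Call:
jog_arm(
  targets=[0, 0, 0, 0, 0, 0.025, 0, 0, 0, 0, 0, 0, 0, 0, 0, 0, 0, 0, 0, 0, 0, 0, 0, 0, 0, 0, 0, 0, 0, 0],
)

```text
t: 6.57
tool_pos: [0.5039, -0.1378, 0.065]
orientation: [0.752, 0.659, 0.0, 0.0]
force: [-1.7, 1.2, 5.4]
opening: 0.0137
```

Call:
jog_arm(
  targets=[0, 0, 0, 0, 0, 0, 0, 0, 0, 0, 0, 0, 0, 0, 0, 0, 0, 0, 0, 0, 0, 0, 0, 0, 0, 0, 0, 0, 0, 0],
)

```text
t: 6.98
tool_pos: [0.5039, -0.1378, 0.065]
orientation: [0.752, 0.659, 0.0, 0.0]
force: [-1.7, 2.0, 5.3]
opening: 0.0139
```

Call:
jog_arm(
  targets=[0, 0, 0, 0, 0, 0, 0, 0, 0, 0, 0, 0, 0, 0, 0, 0, 0, 0, 0, 0, 0, 0, 0, 0, 0, 0, 0, 0, 0, 0],
)

```text
t: 7.4
tool_pos: [0.5039, -0.1378, 0.065]
orientation: [0.752, 0.659, 0.0, 0.0]
force: [-2.5, 1.9, 5.8]
opening: 0.0136
```

```bash
python3 st.py; python3 - <<'E'
from h import *
import cv2
p,d=eyes.capture("wrist");cv2.imwrite("pics/w2.png",p)
E
```

```text
t 7.4 pos [ 0.5039 -0.1378  0.065 ] yaw_x 82.43 F_tool [ 1.6 -2.8 -5.8] T [ 0.192  0.286 -0.042] op 0.013572206249363216 j6 -0.36
```

View pics/w2.png

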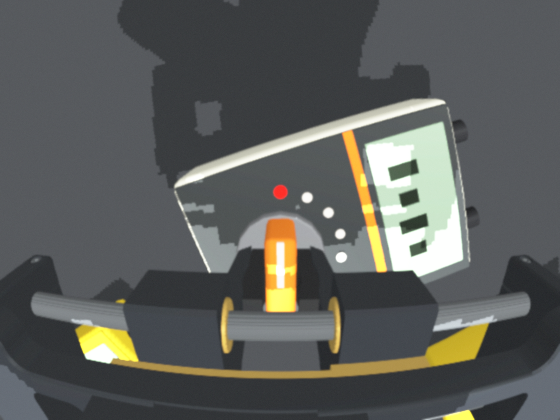

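The pointer is at the red dot (280,191). Next is three clicks clockwise, 1.257 rad.

Call:
jog_arm(
  targets=[0, 0, 0, 0, 0, 0.08, 0, 0, 0, 0, 0, 0.08, 0, 0, 0, 0, 0, 0.08, 0, 0, 0, 0, 0, 0.08, 0, 0, 0, 0, 0, 0.08],
)

```text
t: 7.87
tool_pos: [0.5039, -0.1378, 0.065]
orientation: [0.869, 0.495, 0.0, 0.0]
force: [-1.6, 2.2, 5.7]
opening: 0.0138
```

Call:
jog_arm(
  targets=[0, 0, 0, 0, 0, 0.08, 0, 0, 0, 0, 0, 0.08, 0, 0, 0, 0, 0, 0.08, 0, 0, 0, 0, 0, 0.08, 0, 0, 0, 0, 0, 0.08],
)

```text
t: 8.28
tool_pos: [0.504, -0.1378, 0.065]
orientation: [0.95, 0.312, 0.0, 0.0]
force: [-0.9, 2.1, 5.1]
opening: 0.0142
```

Call:
jog_arm(
  targets=[0, 0, 0, 0, 0, 0.08, 0, 0, 0, 0, 0, 0.08, 0, 0, 0, 0, 0, 0.08, 0, 0, 0, 0, 0, 0.08, 0, 0, 0, 0, 0, 0.08],
)

```text
t: 8.7
tool_pos: [0.504, -0.1379, 0.065]
orientation: [0.993, 0.117, 0.0, 0.0]
force: [-0.8, 1.1, 4.7]
opening: 0.014
```

Call:
jog_arm(
  targets=[0, 0, 0, 0, 0, 0.04, 0, 0, 0, 0, 0, 0.017, 0, 0, 0, 0, 0, 0, 0, 0, 0, 0, 0, 0],
)

```text
t: 9.03
tool_pos: [0.504, -0.1379, 0.065]
orientation: [0.996, 0.091, 0.0, 0.0]
force: [-1.3, 2.2, 4.7]
opening: 0.0137
```

```bash
python3 st.py; python3 - <<'E'
from h import *
import cv2
p,d=eyes.capture("wrist");cv2.imwrite("pics/w3.png",p)
E
```

```text
t 9.0333 pos [ 0.504  -0.1379  0.065 ] yaw_x 10.42 F_tool [-0.9 -2.4 -4.7] T [ 0.183  0.354 -0.069] op 0.013749578686241009 j6 0.897
```

View pics/w3.png

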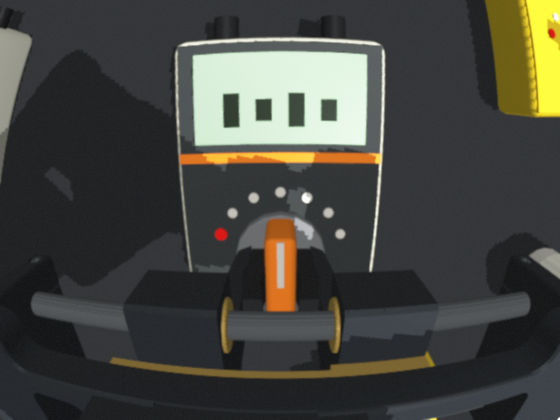

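The pointer is at the middle dot (280,191), square to the display, which is three clicks. Next I release and lift straight up.

Call:
jog_arm(
  targets=[0, 0, 0, 0, 0, 0, 0, 0, 0, 0, 0, 0, 0, 0, 0, 0, 0, 0, 0, 0, 0, 0, 0, 0, 0, 0, 0, 0, 0, 0],
  fingers=45,
)

```text
t: 9.5
tool_pos: [0.5038, -0.1379, 0.0646]
orientation: [0.996, 0.091, -0.0, -0.0]
force: [0.3, 0.3, -0.9]
opening: 0.0444
```

Call:
jog_arm(
  targets=[0, 0, -10, 0, 0, 0, 0, 0, -20, 0, 0, 0, 0, 0, -25, 0, 0, 0, 0, 0, -25, 0, 0, 0, 0, 0, -25, 0, 0, 0],
)

```text
t: 9.92
tool_pos: [0.5037, -0.1378, 0.1717]
orientation: [0.996, 0.091, 0.0, 0.0]
force: [0.3, -0.0, 0.4]
opening: 0.0451
```

Call:
jog_arm(
  targets=[-25, 0, -15, 0, 0, 0, -25, 0, 0, 0, 0, 0, -20, 0, 0, 0, 0, 0, 0, 0, 0, 0, 0, 0],
)

```text
t: 10.25
tool_pos: [0.4329, -0.1507, 0.1857]
orientation: [0.996, 0.091, -0.0, 0.0]
force: [-0.9, 0.3, 0.3]
opening: 0.0449
```

```bash
python3 st.py; python3 - <<'E'
from h import *
import cv2
p,d=eyes.capture("wrist");cv2.imwrite("pics/w4.png",p)
p,d=eyes.capture("scene");cv2.imwrite("pics/s4.png",p)
E
```

```text
t 10.25 pos [ 0.4329 -0.1507  0.1857] yaw_x 10.41 F_tool [-0.8 -0.5 -0.3] T [-0.007  0.128 -0.021] op 0.04485065535161763 j6 0.798
```

View pics/w4.png

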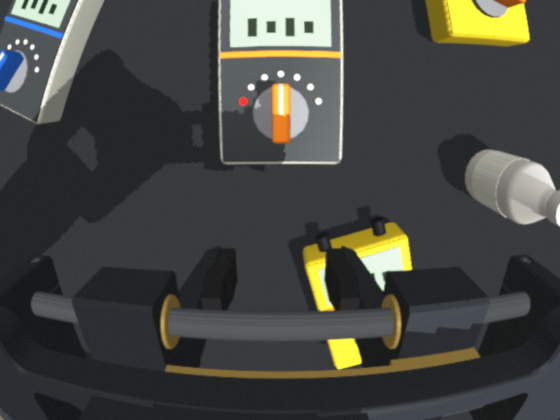

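View pics/s4.png

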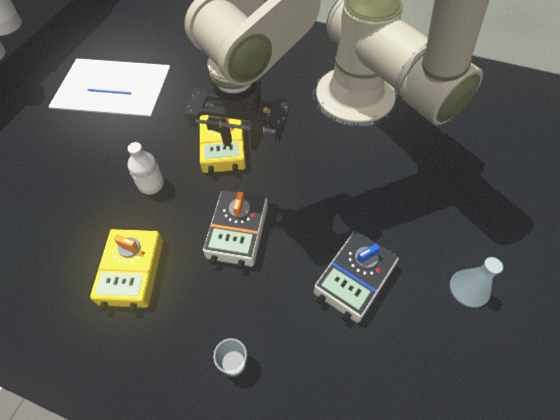

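The released knob points at the fourth dot (281,74), square to the display. The blue knob at (368,252) in the scene view is unchanged, and nothing is touching the arm. Handing in now.

```bash
python3 -c "
from plant import arm
print(arm.finish_job())"
```

```text
the job is handed in; nothing more can be done
None
```

The orange knob on the cream, dark-panelled meter is now at three clicks, released, and I handed the job in at about 10.4 s.

- **Off stop:** The knob started at the second click. I turned it anticlockwise until the torque rose to about 0.55 N·m at the stop, then eased off slightly. I held it there for about 1.2 s, and the wrist camera showed the pointer at the red dot.
- **Three clicks:** I turned it 72° clockwise, opened the fingers and lifted away. The pointer is on the middle (fourth) dot, square to the display.
- **Other checks:** In the images the blue knob and the rest of the scene look unchanged. After release the tool force was about zero. Closing on the knob briefly gave a side force of about 15 N, which I removed with a 0.5 mm shift. No check failed.

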